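# Seat a change gear in a drive hub and hold it against its spring

## Robot

A 7-joint arm with a two-finger parallel gripper is mounted at the origin on a cart in front of the work surface, level with it; the furniture and walls round the work are solid. World frame = base frame: x ahead of the robot, y to its left, z up, the work surface at z = 0. Lengths are in m, angles in rad, forces in N, time in s.
With the tool pointing down it reaches from about 0.4 to 0.85 m from the base axis. Payload 10.4 kg.
Tool frame: the origin (TCP) lies midway between the tips of the shut fingers; the grasp point (between the pads) lies 19 mm behind it; z points along the fingers, y is the line along which they close (so a half turn about z gives the same grasp; the last joint's range is limited). The gripper opens to 87 mm and grips with 3 to 60 N. Pads are 19 mm wide; open, the fingers measure 117 mm over their backs; the gripper's body (75 mm by 190 mm) begins 51 mm behind the grasp point.
Start: joints at [-1.26, 0.332, -0.065, 1.46, 0.022, 1.35, -0.088], TCP at [0.205, 0.591, 0.223] pointing down, gripper open.
Joint ranges: [-2.6, 2.6], [-0.5, 2.12], [-1.47, 1.34], [0.16, 2.42], [-1.27, 4.41], [0.06, 2.06], [-2.6, 2.6]. Speed limits (rad/s): [2.22, 2.22, 2.79, 2.79, 3.14, 3.14, 3.14].

## Interface

Orientations are given as a unit quaternion [x, y, z, w].
In Python, from bench import r gives the robot as it stands.
- The arm moves only by the tool apply_moves, never from a script. Its argument "steps" is a list of rows, each a list of 7 numbers: the turn, a rotation vector about the tool's x, y, z in rad, then the shift along the tool's x, y, z in mm, then the opening, from -1 (shut) to 1 (fully open). In form: [[ax, ay, az, x, y, z, claw], ...]. A call has 1 to 20 rows; each row is the pose to reach, as a shift and turn from the pose commanded when the call began, along the tool's axes at that moment; what a row does not reach only later rows make up. A row lasts 1/12 s, in which the tool goes at most 41.7 mm and 7.16 degrees, less where a joint would pass 70% of its speed; a pose out of reach is approached as far as the arm can. A call with a gripper value outside its range is refused whole. The fingers move at their own pace and stop on an object; "force" is the grip in N (left out, the last holds). Time passes only in rows, so rows that repeat a pose let the fingers close. It gives the time, the measured TCP pose, the force, the opening and the grip force at its end, in the units of the state.
- r.read_state(): the state, without advancing time (a new reading comes with each control period).
- r.camera(name): name is "scene" or "top"; returns a dict with "pixels" (384x512x3 uint8, red, green, blue), "z_map" (384x512 float32, m along the optical axis (not along the pixel's ray), 0 where there is no reading), "fovy" (degrees; the focal length in pixels is half the picture's height over the tangent of half this angle, whatever the lens; pixels are square), "cx", "cy" (the principal point, pixels), "position" and "orientation" of the camera in the world. Camera axes: x right, y down, z forward; pixel columns grow to the right and rows downward; lengths in m; the calibration is good to about 2 mm. A picture is of the moment at which its call begins.
- r.close_job(): hands the job in; it is judged then, once.
The state is a dict: "time": time; "joint_positions": joint angles; "joint_vel": joint speeds; "joint_torque": joint torques, N m; "ee_pos": TCP position; "eef_rot": TCP orientation; "ft_force": force on the tool from outside, world axes, zero at the start; "torque": the same for the moment, N m; "width": finger opening in m; "grip_force": force on a finger pad.
Only numpy, scipy, OpenCV 4.12 (cv2) and the standard library are available. Lean on these libraries where they do the work, as an engineer would, in place of code of your own. Each camera call takes 0.05 s, during which the arm holds its last target. There are 200 camera calls.

## Task

Lift the larger of the two gear wheels out of the wooden rack by its flat tab, turn it until the splines of its stub mesh with the cross-shaped slots in the upturned hub of the drive unit, and slide it down fully home, flush on the hub, without ramming it. A spring ejector pushes it back out, so finish while still gripping the gear by the tab and pressing it home: do not let go at the end. Leave the smaller gear in the rack and the tape roll, paint tin and screwdriver where they are.

Things in the scene. Friction and masses are not known exactly. Their poses are not given: they have to be found in the camera images.
- gear_large_tab (a point): The larger gear, loose, about 0.24 kg: steel wheel 74 mm across, 14 mm thick; on top a flat upright aluminium tab 40 mm long (gear x), 14 mm thick (gear y), 38 mm high; below, a splined stub. This point: centre of the tab, on the axis, 33 mm above the wheel's underside; z up.
- gear_large_tip (a point): Lower end of the larger gear's stub, on its axis, 30 mm below the wheel's underside (63 mm below the tab's centre). The stub: four splines in a cross along gear x and y, arms 7 mm wide, 30 mm over two arms, reaching 20 mm below the wheel; an 11 mm pilot pin with a coned end reaches on to this point. It meshes at every quarter turn.
- gear_small_tab (a point): The smaller gear, to be left alone: wheel 50 mm across, otherwise the same shape. This point is the centre of its tab, 33 mm above the underside of its wheel.
- rack: Wooden rack, fixed, 80 (x) x 210 (y) x 40 mm high, origin at the centre of its underside. The two gears stand in its two 40 mm holes, at y = +60 and -60 mm, wheels resting on its top; either gear may be in either hole. Behind it stands the drawer chest, a drawer partly open: carry the gear clear of it.
- hub_mouth (a point): Centre of the upper face of the drive unit's hub, 86 mm above the bench; z up. Two crossing slots along this frame's x and y, 10 mm wide (1.5 mm play each side), 52 mm long, 36 mm deep. Gear home: wheel's underside on this face, tab's centre 33 mm above this point. Splines that do not line up rest on the face, the wheel 20 mm too high.
- drive_unit: Drive unit, fixed to the bench: grey casting 136 (x) x 110 (y) x 50 mm high, a dark motor on its +x side, and on top, in the middle, an upturned round steel hub 62 mm across. Origin at the centre of its underside, axes as those of the hub.
- ejector (a joint): Spring ejector pin of 9.6 mm in the middle of the hub: travel in m pressed down, 0 at rest with its top 18 mm below the hub face, 0.012 when the gear is home. It pushes up with about 5 N at 0 and 13.4 N at 0.012, and lifts a gear that is let go 12 mm out again.
- tape_roll: Roll of white tape lying flat, 66 mm across, 22 mm high, origin at its underside; a bystander.
- paint_tin: Small paint tin, 78 mm across, 77 mm high, origin at its underside; a bystander.
- screwdriver: Screwdriver with a blue handle, lying, 181 x 64 x 22 mm, origin under its middle; a bystander.

How it is judged:
By the outcome, as a careful person would: the job done as asked, in the order asked, and still so for the second after the job is handed in, while the arm keeps its last pose, push and grip.
It also fails if it takes over 38 s, if anything falls off the work surface, if the arm or the gripper's body presses on something with over 40 N, if the wrist force passes 120 N, or if a joint passes its speed limit or range.

## Working session

There is one attempt and no reset: what is moved stays moved. The work goes in short steps, Python scripts to look and compute and a tool call to move; the robot and the scene stay as the last step left them, time stands still between calls to the robot, and variables do not carry over. Pictures are saved under pics/ and viewed, at most 10 in all, crops included, and the job is handed in when it is done.

Besides the shell and the picture viewer there is one more tool, called after "Call:" as name(argument=value, ...), one argument or row to a line, values as JSON. apply_moves: Moves the arm, as the interface text tells. Its arguments: {"type":"object","properties":{"steps":{"type":"array","items":{"type":"array","items":{"type":"number"}}},"force":{"type":"number"}},"required":["steps"]}

```bash
ls; mkdir -p pics
cat > h.py <<'E'
import numpy as np, cv2
from scipy.spatial.transform import Rotation as R
from bench import r
def cam(n):
    c=r.camera(n); f=192/np.tan(np.radians(c['fovy'])/2)
    z=c['z_map']; v,u=np.mgrid[:384,:512]
    P=np.stack([(u-c['cx'])/f*z,(v-c['cy'])/f*z,z],-1)
    Q=np.array(c['orientation']); M=R.from_quat(Q).as_matrix()
    W=P@M.T+np.array(c['position']); W[z==0]=np.nan
    return c,W
def save(c,n): cv2.imwrite('pics/'+n,cv2.cvtColor(c['pixels'],cv2.COLOR_RGB2BGR))
E
python3 - <<'E'
from h import *
for n in('scene','top'):
    c,W=cam(n); save(c,n+'0.png'); np.save(n+'0.npy',W); print(n,c['position'],c['orientation'],c['fovy'])
s=r.read_state(); print(s['time'],s['ee_pos'],s['eef_rot'],s['width'],s['ft_force'])
E
```

```text
pics
scene [ 0.09633853 -0.83237055  0.70134597] [ 0.84931524 -0.19027594  0.10132626 -0.48186271] 44.706263221215536
top [0.40301272 0.08334866 1.13922622] [ 0.71143047 -0.69929751  0.03758828 -0.0586242 ] 43.30818432053697
0.1 [0.20465814 0.59016437 0.22181907] [ 1.66122683e-01  9.86104869e-01 -6.58333551e-04 -8.79388840e-05] 0.08688652811388746 [0.37105797 0.45442071 0.27533125]
```

View pics/top0.png

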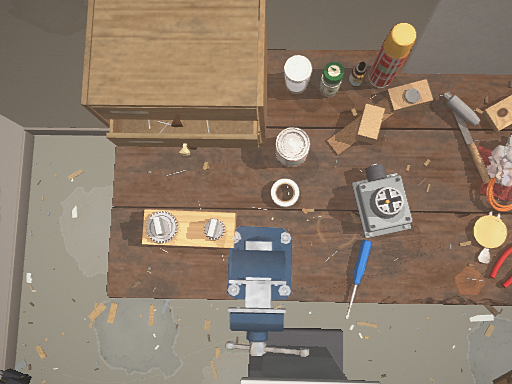

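View pics/scene0.png

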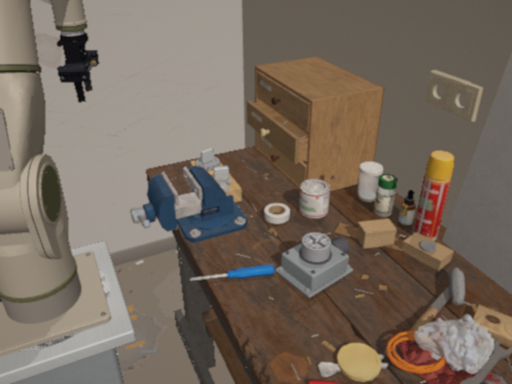

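The top view shows the large gear at px (162,227), the small one at (214,229), the hub at (388,201) and the vise between them, next to the rack. I'll measure these from the depth.

Run:
```python
from h import *
W=np.load('top0.npy')
def rect(P,t):
    (c,s,a)=cv2.minAreaRect((P[:,:2]*1000).astype(np.float32)); print(t,len(P),np.round(c,1),np.round(s,1),round(a,1),'med',np.round(np.nanmedian(P,0)*1000,1))
def sub(v0,v1,u0,u1,zl,zh):
    S=W[v0:v1,u0:u1].reshape(-1,3); return S[(S[:,2]>zl)&(S[:,2]<zh)]
rect(sub(205,250,140,190,.08,.11),'tabL'); rect(sub(205,250,140,190,.046,.07),'wheelL')
rect(sub(205,250,195,225,.08,.11),'tabS'); rect(sub(205,250,195,225,.046,.07),'wheelS')
rect(sub(200,255,138,240,.03,.045),'rack')
P=sub(170,240,350,415,.08,.095); rect(P,'hub'); print(cv2.minEnclosingCircle((P[:,:2]*1000).astype(np.float32)))
rect(sub(170,240,350,415,.035,.06),'casting')
print('vise max',np.nanmax(W[228:320,230:292,2]),'drawer',W[130:146,110:260,2].max(),np.nanmin(W[125:146,110:260,0]))
print('tin',W[147,292],'chest',np.nanmax(W[0:100,90:260,2]),W[100,100],W[100,260],W[150,184])
im=cv2.imread('pics/top0.png')
a=cv2.resize(im[200:255,135:240],None,fx=5,fy=5,interpolation=2); b=cv2.resize(im[165:240,345:420],None,fx=5,fy=5,interpolation=2)
o=np.zeros((275+375,525,3),np.uint8); o[:275,:525]=a; o[275:,:375]=b; cv2.imwrite('pics/crop.png',o[:600])
```

```text
tabL 133 [488.4 341.8] [39.8 14.4] 15.8 med [488.4 340.5  91.7]
wheelL 611 [489.1 342. ] [71.2 73.2] 1.5 med [487.3 335.7  53. ]
tabS 123 [485.3 222.1] [14.1 39.3] 78.4 med [484.3 221.2  92.2]
wheelS 195 [484.6 221.2] [49.7 47.9] 18.9 med [484.4 214.2  53.8]
rack 2100 [487.2 279.8] [215.1  80.4] 88.6 med [484.9 267.   40.2]
hub 439 [ 551.3 -163. ] [60.  60.8] 1.9 med [ 550.8 -163.8   86.1]
((551.8214721679688, -163.34165954589844), 30.937355041503906)
casting 1798 [ 565.2 -160.2] [139.9 101.1] 13.0 med [ 554.1 -151.6   50.3]
vise max 0.14675981548527084 drawer nan 0.6546961372532165
tin [0.67196198 0.04809262 0.07175044] chest 0.29025833223528796 [0.70273234 0.41092487 0.2866015 ] [0.70643186 0.11476383 0.28370955] [0.64265509 0.2773139  0.15164907]
```

View pics/crop.png

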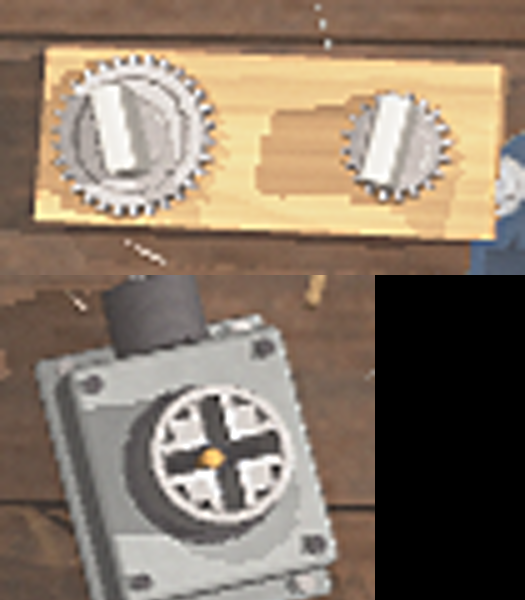

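```bash
cat >> h.py <<'E'
def go(x,y,z,deg):
    """delta in tool axes to TCP (m), tool pointing down, tool y along world angle deg (mod 180)"""
    s=r.read_state(); A=R.from_quat(s['eef_rot']); a=np.radians(deg)
    best=None
    for k in(0,np.pi):
        yv=np.array([np.cos(a+k),np.sin(a+k),0]); zv=np.array([0,0,-1.]); B=R.from_matrix(np.stack([np.cross(yv,zv),yv,zv],1))
        v=(A.inv()*B).as_rotvec()
        if best is None or np.linalg.norm(v)<np.linalg.norm(best): best=v
    print('turn',np.round(best,4),'shift',np.round(A.inv().apply(np.array([x,y,z])-s['ee_pos'])*1000,1))
E
python3 - <<'E'
from h import *
c=r.camera('top'); f=192/np.tan(np.radians(c['fovy'])/2); M=R.from_quat(c['orientation']).as_matrix()
g=np.arange(-30,30.01,.5)/1000; X,Y=np.meshgrid(.5515+g,-.1633+g,indexing='ij')
p=(np.stack([X,Y,np.full_like(X,.086)],-1)-c['position'])@M
u=(p[...,0]/p[...,2]*f+c['cx']).astype(np.float32); v=(p[...,1]/p[...,2]*f+c['cy']).astype(np.float32)
G=cv2.remap(cv2.cvtColor(c['pixels'],cv2.COLOR_RGB2GRAY),u,v,cv2.INTER_LINEAR).astype(float)
res=[]
for dx in np.arange(-4,4.1,.5):
  for dy in np.arange(-4,4.1,.5):
    for a in range(-10,40):
      t=np.radians(a); x=(X-.5515)*1000-dx; y=(Y+.1633)*1000-dy; rr=np.hypot(x,y)
      xx=abs(x*np.cos(t)+y*np.sin(t)); yy=abs(-x*np.sin(t)+y*np.cos(t)); mn=np.minimum(xx,yy)
      res.append((G[(mn>6)&(rr<24)].mean()-G[(mn<4.5)&(rr<24)&(rr>7)].mean(),dx,dy,a))
res.sort(reverse=True); print(np.round(res[:6],2))
go(.4885,.342,.15,105.8)
E
```

```text
[[120.87   0.5   -0.5   13.  ]
 [120.68   0.5   -0.5   14.  ]
 [120.22   0.5   -1.    13.  ]
 [120.22   0.    -0.5   13.  ]
 [120.04   0.5   -1.    14.  ]
 [119.99   0.    -0.5   14.  ]]
turn [-1.100e-03 -3.000e-04 -6.096e-01] shift [-349.5 -141.4   72.1]
```

Call:
apply_moves(
  steps=[
    [0, 0, -0.12, -70, -28, 14, 1],
    [0, 0, -0.24, -105, -42, 22, 1],
    [0, 0, -0.36, -140, -56, 29, 1],
    [0, 0, -0.48, -175, -70, 36, 1],
    [0, 0, -0.61, -210, -85, 43, 1],
    [0, 0, -0.61, -245, -99, 50, 1],
    [0, 0, -0.61, -280, -113, 58, 1],
    [0, 0, -0.61, -315, -127, 65, 1],
    [0, 0, -0.61, -335, -135.5, 69, 1],
    [0, 0, -0.61, -349.5, -141.5, 72, 1],
    [0, 0, -0.61, -349.5, -141.5, 72, 1],
    [0, 0, -0.61, -349.5, -141.5, 72, 1],
    [0, 0, -0.61, -349.5, -141.5, 72, 1],
  ],
  force=40,
)

```text
time: 1.23
ee_pos: [0.4877, 0.3435, 0.1505]
eef_rot: [-0.138, 0.99, 0.0, -0.0]
ft_force: [-0.6, 0.4, 0.1]
width: 0.0874
grip_force: 0.0
```

Run:
```python
from h import *
go(.4885,.342,.061,105.8); c,W=cam('top'); save(c,'top1.png'); print(r.read_state()['ft_force'])
```

```text
turn [ 0.0008 -0.0004  0.0019] shift [-0.4 -1.7 89.5]
[0.33410545 0.28105428 0.60480258]
```

Call:
apply_moves(
  steps=[
    [0, 0, 0, -0.5, -1.5, 25, 1],
    [0, 0, 0, -0.5, -1.5, 50, 1],
    [0, 0, 0, -0.5, -1.5, 70, 1],
    [0, 0, 0, -0.5, -1.5, 82, 1],
    [0, 0, 0, -0.5, -1.5, 89.5, 1],
    [0, 0, 0, -0.5, -1.5, 89.5, 1],
    [0, 0, 0, -0.5, -1.5, 89.5, 1],
  ],
)

```text
time: 1.87
ee_pos: [0.4896, 0.3417, 0.0618]
eef_rot: [-0.138, 0.99, 0.0, 0.0]
ft_force: [0.9, -1.0, -0.1]
width: 0.087
grip_force: 0.0
```

Call:
apply_moves(
  steps=[
    [0, 0, 0, 0, 0, 0, -1],
    [0, 0, 0, 0, 0, 0, -1],
    [0, 0, 0, 0, 0, 0, -1],
    [0, 0, 0, 0, 0, 0, -1],
    [0, 0, 0, 0, 0, 0, -1],
    [0, 0, 0, 0, 0, 0, -1],
    [0, 0, 0, 0, 0, 0, -1],
    [0, 0, 0, 0, 0, 0, -1],
    [0, 0, 0, 0, 0, 0, -1],
    [0, 0, 0, 0, 0, 0, -1],
    [0, 0, 0, 0, 0, 0, -1],
    [0, 0, 0, 0, 0, 0, -1],
  ],
  force=40,
)

```text
time: 2.87
ee_pos: [0.4894, 0.3412, 0.061]
eef_rot: [-0.138, 0.99, 0.0, -0.0]
ft_force: [0.7, 1.2, -1.1]
width: 0.0152
grip_force: 0.5
```

Call:
apply_moves(
  steps=[
    [0, 0, 0, 0, 0, 0, -1],
    [0, 0, 0, 0, 0, 0, -1],
    [0, 0, 0, 0, 0, 0, -1],
    [0, 0, 0, 0, 0, 0, -1],
    [0, 0, 0, 0, 0, -10, -1],
    [0, 0, 0, 0, 0, -25, -1],
    [0, 0, 0, 0, 0, -45, -1],
    [0, 0, 0, 0, 0, -70, -1],
    [0, 0, 0, 0, 0, -100, -1],
    [0, 0, 0, 0, 0, -130, -1],
    [0, 0, 0, 0, 0, -150, -1],
    [0, 0, 0, 0, 0, -165, -1],
    [0, 0, 0, 0, 0, -165, -1],
    [0, 0, 0, 0, 0, -165, -1],
  ],
)

```text
time: 4.03
ee_pos: [0.4897, 0.3409, 0.2265]
eef_rot: [-0.138, 0.99, 0.0, 0.0]
ft_force: [-0.7, -0.9, -4.1]
width: 0.0139
grip_force: 40.0
```

Run:
```python
from h import *
s=r.read_state(); print(s['ft_force'],s['torque'],s['width'],s['grip_force'])
go(.5522,-.1638,.225,103.3); c,W=cam('scene'); save(c,'s1.png'); c,W=cam('top'); save(c,'t1.png')
a=cv2.imread('pics/s1.png')[0:260,60:330];b=cv2.imread('pics/t1.png')[140:270,100:250]
a=cv2.resize(a,(415,400));b=cv2.resize(b,(385,400)); cv2.imwrite('pics/l1.png',np.hstack([a,b]))
```

```text
[-0.711009   -0.92066173 -4.07540965] [ 0.01134832  0.09381953 -0.0315326 ] 0.013921890191083154 40.000057043507695
turn [0.0003 0.0009 0.0438] shift [  77.3 -502.6    1.2]
```

View pics/l1.png

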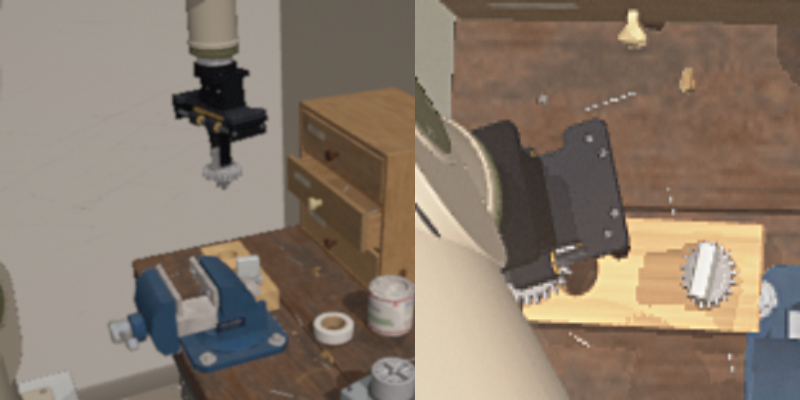

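The gear is held and clear of the rack. Carrying it over to the hub.

Call:
apply_moves(
  steps=[
    [0, 0, 0.01, 3, -20, 0, -1],
    [0, 0, 0.02, 8, -50, 0, -1],
    [0, 0, 0.03, 13, -85, 0, -1],
    [0, 0, 0.044, 19, -120, 0, -1],
    [0, 0, 0.044, 24, -155, 0, -1],
    [0, 0, 0.044, 29, -190, 0, -1],
    [0, 0, 0.044, 35, -225, 0, -1],
    [0, 0, 0.044, 40, -260, 0, -1],
    [0, 0, 0.044, 45, -295, 0, -1],
    [0, 0, 0.044, 51, -330, 0, -1],
    [0, 0, 0.044, 56, -365, 0, -1],
    [0, 0, 0.044, 61, -400, 0, -1],
    [0, 0, 0.044, 67, -435, 0, -1],
    [0, 0, 0.044, 72, -465, 0, -1],
    [0, 0, 0.044, 75.5, -490, 0, -1],
    [0, 0, 0.044, 77.3, -502.6, 0, -1],
    [0, 0, 0.044, 77.3, -502.6, 0, -1],
    [0, 0, 0.044, 77.3, -502.6, 0, -1],
    [0, 0, 0.044, 77.3, -502.6, 0, -1],
  ],
)

```text
time: 5.72
ee_pos: [0.5518, -0.1626, 0.2251]
eef_rot: [-0.116, 0.993, 0.0, -0.001]
ft_force: [0.5, 0.2, -2.9]
width: 0.014
grip_force: 40.0
```

Run:
```python
from h import *
go(.5525,-.1643,.145,103.3); c,W=cam('scene'); save(c,'s2.png'); np.save('s2.npy',W); s=r.read_state(); print(s['ft_force'],s['ee_pos'])
cv2.imwrite('pics/s2c.png',cv2.resize(cv2.imread('pics/s2.png')[120:300,240:400],None,fx=3,fy=3,interpolation=2))
```

```text
turn [ 0.0011 -0.0013  0.0008] shift [-0.4 -1.9 80.1]
[-0.45475725 -1.19560162 -2.37366089] [ 0.55197695 -0.16229813  0.22533676]
```

View pics/s2c.png

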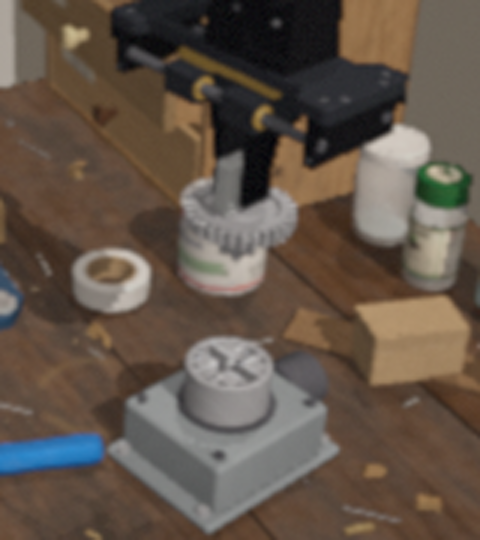

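The gear hangs level and upright above the hub, with the hub and tape clear. I'll lower it to the hub, then go slowly.

Call:
apply_moves(
  steps=[
    [0, 0, 0, 0, -1, 25, -1],
    [0, 0, 0, -0.4, -1.9, 50, -1],
    [0, 0, 0, -0.4, -1.9, 70, -1],
    [0, 0, 0, -0.4, -1.9, 80, -1],
    [0, 0, 0, -0.4, -1.9, 84, -1],
    [0, 0, 0, -0.4, -1.9, 84, -1],
    [0, 0, 0, -0.4, -1.9, 84, -1],
  ],
)

```text
time: 6.35
ee_pos: [0.5536, -0.1652, 0.1431]
eef_rot: [-0.116, 0.993, -0.0, 0.001]
ft_force: [-0.5, -0.2, -2.5]
width: 0.0138
grip_force: 40.0
```

Run:
```python
from h import *
go(.5525,-.1643,.123,103.3); c,W=cam('scene'); save(c,'s3.png'); s=r.read_state(); print(s['ft_force'],s['ee_pos'])
cv2.imwrite('pics/s3c.png',cv2.resize(cv2.imread('pics/s3.png')[170:300,260:360],None,fx=4.5,fy=4.5,interpolation=2))
```

```text
turn [-0.0003  0.0013  0.0005] shift [ 0.9  1.1 20.1]
[ 0.39349276  0.28983174 -1.25643636] [ 0.55381739 -0.16533804  0.14335874]
```

View pics/s3c.png

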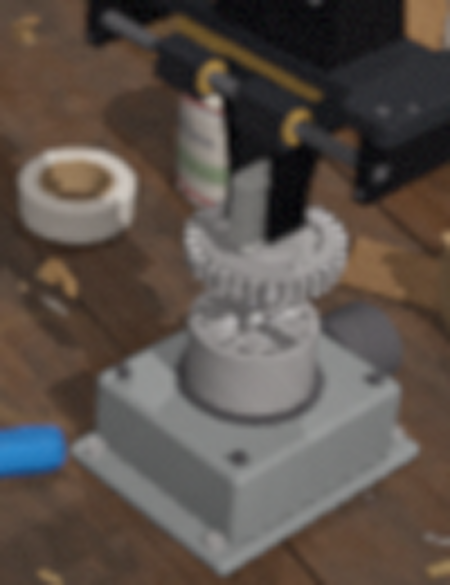

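Run:
```python
from h import *
from scipy.optimize import least_squares
c,W=cam('scene'); P=W.reshape(-1,3)*1000; P=P[~np.isnan(P[:,0])]
def fit(zl,zh,rad):
    Q=P[(P[:,2]>zl)&(P[:,2]<zh)&(np.hypot(P[:,0]-552,P[:,1]+164)<45)]
    d=np.hypot(Q[:,0]-552,Q[:,1]+164); Q=Q[d>rad-6]
    s=least_squares(lambda p:np.hypot(Q[:,0]-p[0],Q[:,1]-p[1])-rad,[552,-164],loss='soft_l1'); print(len(Q),np.round(s.x,1),np.round(np.abs(s.fun).mean(),2))
fit(124,134,36.3); fit(60,82,31)
Q=P[(np.hypot(P[:,0]-552,P[:,1]+164)<32)&(P[:,2]>100)&(P[:,2]<145)]; print(np.histogram(Q[:,2],bins=np.arange(100,146,3)))
print(r.read_state()['ee_pos'])
```

```text
142 [ 555.3 -164.7] 1.75
239 [ 553.2 -162.9] 1.05
(array([  3,   4,   2,   1,   0,   0,   0,   2,   8,   5,  28, 130, 109,
        10,  12]), array([100, 103, 106, 109, 112, 115, 118, 121, 124, 127, 130, 133, 136,
       139, 142, 145]))
[ 0.55381837 -0.16544302  0.14340793]
```

Call:
apply_moves(
  steps=[
    [0, 0, 0, 1.2, 1.4, 0, -1],
    [0, 0, 0, 1.2, 1.4, 3, -1],
    [0, 0, 0, 1.2, 1.4, 6, -1],
    [0, 0, 0, 1.2, 1.4, 9, -1],
    [0, 0, 0, 1.2, 1.4, 11, -1],
    [0, 0, 0, 1.2, 1.4, 13, -1],
    [0, 0, 0, 1.2, 1.4, 14.5, -1],
    [0, 0, 0, 1.2, 1.4, 16, -1],
    [0, 0, 0, 1.2, 1.4, 16, -1],
  ],
  force=55,
)

```text
time: 7.2
ee_pos: [0.5514, -0.1642, 0.1257]
eef_rot: [-0.116, 0.993, 0.0, -0.0]
ft_force: [-0.1, 1.1, -3.0]
width: 0.0136
grip_force: 55.0
```

Call:
apply_moves(
  steps=[
    [0, 0, 0, 0, 0, 1.5, -1],
    [0, 0, 0, 0, 0, 3, -1],
    [0, 0, 0, 0, 0, 4, -1],
    [0, 0, 0, 0, 0, 4, -1],
  ],
)

```text
time: 7.53
ee_pos: [0.5514, -0.1642, 0.1218]
eef_rot: [-0.116, 0.993, 0.0, -0.0]
ft_force: [0.0, -1.0, -2.5]
width: 0.0133
grip_force: 55.0
```

Call:
apply_moves(
  steps=[
    [0, 0, 0, 0, 0, 1.5, -1],
    [0, 0, 0, 0, 0, 3, -1],
    [0, 0, 0, 0, 0, 4.5, -1],
    [0, 0, 0, 0, 0, 6, -1],
    [0, 0, 0, 0, 0, 7.5, -1],
    [0, 0, 0, 0, 0, 9, -1],
    [0, 0, 0, 0, 0, 10.5, -1],
    [0, 0, 0, 0, 0, 12, -1],
    [0, 0, 0, 0, 0, 12, -1],
  ],
)

```text
time: 8.28
ee_pos: [0.5518, -0.1644, 0.1105]
eef_rot: [-0.116, 0.993, -0.0, 0.0]
ft_force: [-2.0, 0.5, 8.4]
width: 0.0136
grip_force: 55.0
```

Call:
apply_moves(
  steps=[
    [0, 0, 0, 0, 0, 1, -1],
    [0, 0, 0, 0, 0, 2, -1],
    [0, 0, 0, 0, 0, 2.7, -1],
    [0, 0, 0, 0, 0, 3.3, -1],
    [0, 0, 0, 0, 0, 3.3, -1],
  ],
)

```text
time: 8.7
ee_pos: [0.5519, -0.1644, 0.1075]
eef_rot: [-0.116, 0.993, 0.0, 0.0]
ft_force: [-3.6, 1.5, 9.3]
width: 0.0137
grip_force: 55.0
```

Call:
apply_moves(
  steps=[
    [0, 0, 0, 0, 0, 0.5, -1],
    [0, 0, 0, 0, 0, 1, -1],
    [0, 0, 0, 0, 0, 1, -1],
  ],
)

```text
time: 8.95
ee_pos: [0.5519, -0.1643, 0.1071]
eef_rot: [-0.116, 0.993, 0.0, 0.001]
ft_force: [-5.8, 2.7, 14.7]
width: 0.0139
grip_force: 55.0
```

Call:
apply_moves(
  steps=[
    [0, 0, 0, 0.6, 0, 0, -1],
    [0, 0, 0, 0.6, 0, 0.5, -1],
    [0, 0, 0, 0.6, 0, 1, -1],
    [0, 0, 0, 0.6, 0, 1, -1],
    [0, 0, 0, 0.6, 0, 1, -1],
  ],
)

```text
time: 9.37
ee_pos: [0.5518, -0.1644, 0.107]
eef_rot: [-0.116, 0.993, 0.0, 0.001]
ft_force: [-7.9, 3.5, 21.5]
width: 0.0131
grip_force: 55.0
```

Run:
```python
from h import *
c,W=cam('scene'); save(c,'s4.png'); s=r.read_state(); print(s['ft_force'],s['torque'],s['ee_pos'],s['grip_force'])
P=W.reshape(-1,3)*1000; Q=P[(np.hypot(P[:,0]-553,P[:,1]+163)<35)&(P[:,2]>90)&(P[:,2]<112)]; print(np.histogram(Q[:,2],bins=np.arange(90,112,1)))
cv2.imwrite('pics/s4c.png',cv2.resize(cv2.imread('pics/s4.png')[190:300,260:360],None,fx=5,fy=5,interpolation=2))
```

```text
[-7.56615256  3.1186439  22.40267106] [0.75783557 1.88286848 0.03946476] [ 0.55176709 -0.16438431  0.10697552] 55.00049600377679
(array([ 2,  7,  4,  2,  3,  9, 30, 56, 55, 66, 62, 34,  9,  7,  0,  6,  2,
        6,  8,  3,  6]), array([ 90,  91,  92,  93,  94,  95,  96,  97,  98,  99, 100, 101, 102,
       103, 104, 105, 106, 107, 108, 109, 110, 111]))
```

View pics/s4c.png

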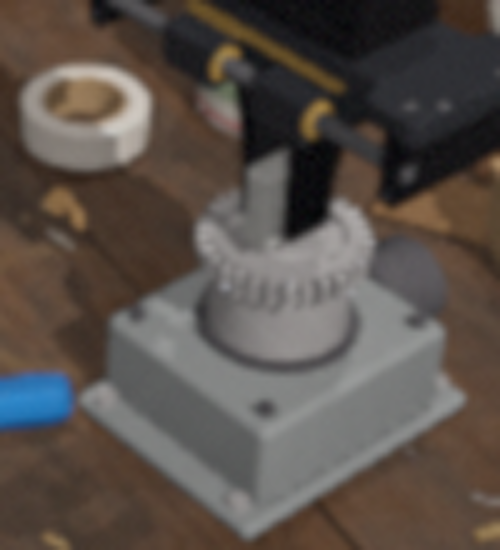

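Call:
apply_moves(
  steps=[
    [0, 0, 0, 0, 0, 0.4, -1],
    [0, 0, 0, 0, 0, 0.4, -1],
    [0, 0, 0, 0, 0, 0.4, -1],
    [0, 0, 0, 0, 0, 0.4, -1],
    [0, 0, 0, 0, 0, 0.4, -1],
    [0, 0, 0, 0, 0, 0.4, -1],
  ],
)

```text
time: 9.92
ee_pos: [0.5518, -0.1643, 0.1069]
eef_rot: [-0.116, 0.993, 0.0, 0.001]
ft_force: [-8.8, 3.0, 25.3]
width: 0.0136
grip_force: 55.0
```

```bash
python3 -c "
from h import *
s=r.read_state(); print(s['ee_pos'],s['ft_force'],s['grip_force']); print(r.close_job())"
```

```text
[ 0.55179578 -0.16434715  0.10694082] [-8.83697097  2.95772451 25.28546508] 55.00025206245482
the job is handed in; nothing more can be done
None
```

The larger gear is meshed and, by height, force and camera, fully home on the hub; I handed the job in at about 10 s with the arm still gripping the tab and pressing it down at about 25 N.

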